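Angle the full wafer tray past the rail post into its stall

ROBOT

A 6-joint arm with a two-finger parallel gripper is mounted at the origin on the work surface. World frame = base frame: x ahead of the robot, y to its left, z up, the work surface at z = 0. Lengths are in m, angles in degrees, forces in N, time in s.
With the tool pointing down it reaches from about 0.325 to 0.775 m from the base axis. Payload 5.5 kg.
Tool frame: the origin (TCP) lies midway between the tips of the shut fingers; the grasp point (between the pads) lies 19 mm behind it; z points along the fingers, y is the line along which they close (so a half turn about z gives the same grasp; the last joint's range is limited). The gripper opens to 88 mm and grips with 3 to 60 N. Pads are 20 mm wide; open, the fingers measure 115 mm over their backs; the gripper's body (75 mm by 178 mm) begins 61 mm behind the grasp point.
Start: joints at [-72.634, 5.22, 70.514, -0, 104.267, -3.249], TCP at [0.211, -0.562, 0.223] pointing down, gripper open.
Joint ranges: [-164.24, 164.24], [-49.07, 125.15], [9.68, 141.18], [-86.29, 266.29], [3.28, 154.24], [-151.56, 151.56]. Speed limits (degrees/s): [147.25, 147.25, 172.46, 180, 180, 180].

INTERFACE

Orientations are given as [roll, pitch, yaw] about the fixed x, y, z axes, in that order (R = Rz(yaw) Ry(pitch) Rx(roll)).
In Python, from cell import sensors, viewer, env gives the robot as it stands.
- The arm moves only by the tool apply_moves, never from a script. Its argument "increments" is a list of rows, each a list of 3 entries, a list of its own where there are three numbers: the gripper's target within -1 to 1 (shut at 1, half-way at 0, fully open at -1), then the shift along the tool's x, y, z in cm, then the turn, a rotation vector about the tool's x, y, z in rad. A call has 1 to 8 rows; each row is the pose to reach, as a shift and turn from the pose commanded when the call began, along the tool's axes at that moment; what a row does not reach only later rows make up. A row lasts 1/8 s, in which the tool goes at most 62.5 mm and 10.7 degrees, less where a joint would pass 70% of its speed; a pose out of reach is approached as far as the arm can. A call with a gripper value outside its range is refused whole. The fingers move at their own pace and stop on an object; "newtons" is the grip in N (left out, the last holds). Time passes only in rows, so rows that repeat a pose let the fingers close. It gives the time, the measured TCP pose, the force, the opening and the grip force at its end, in the units of the state.
- sensors.state(): the state, without advancing time (a new reading comes with each control period).
- viewer.capture(name): name is "side" or "top"; returns a dict with "color" (400x640x3 uint8, red, green, blue), "z_map" (400x640 float32, m along the optical axis (not along the pixel's ray), 0 where there is no reading), "fx", "fy", "cx", "cy" (pixels), "xyz" and "rotation" of the camera in the world. Camera axes: x right, y down, z forward; pixel columns grow to the right and rows downward; lengths in m; the calibration is good to about 2 mm. A picture is of the moment at which its call begins.
- env.finish_job(): hands the job in; it is judged then, once.
The state is a dict: "clock": time; "joints": joint angles; "dq": joint speeds; "tau": joint torques, N m; "tool_pos": TCP position; "eef_rot": TCP orientation; "force": force on the tool from outside, world axes, zero at the start; "wrist_torque": the same for the moment, N m; "finger_gap": opening from 0.0 (shut) to 1.0 (fully open); "grasp_force": force on a finger pad.
Only numpy, scipy, OpenCV 4.12 (cv2) and the standard library are available. Lean on these libraries where they do the work, as an engineer would, in place of code of your own. Each camera call takes 0.05 s, during which the arm holds its last target. There are 200 camera calls.

TASK

Put the long open tray of wafer bars away in the railed stall on the counter, where it must lie lengthwise, all of it inside the rails and back against the rear rail. The stall's opening is shorter than the tray, so push one end in behind the front post first and then push the other end in after it. The tray is full, open and of thin card: only push it along the counter with the fingers, never squeeze, lift or tip it, and leave the stamp, the calculator and the jar where they are.

Things in the scene. Friction and masses are not known exactly. Their poses are not given: they have to be found in the camera images.
- tray: The long piece: an open-topped cardboard display tray 280 mm long, 60 mm wide, 45 mm high, packed to the brim with wafer bars (one rigid body to push, 0.4 to 0.8 kg, slides flat on the counter for 3 to 12 N). Origin at the centre of its underside; its own y axis runs along its length, x across its width, z up. The two ends are alike.
- tray_right_end (a point): Middle of the lower edge of the tray's end face at its own -y end (140 mm from the tray's origin); at the start this is the end on the robot's right, nearest the front return of the stall.
- tray_left_end (a point): Middle of the lower edge of the tray's end face at its own +y end (140 mm from the tray's origin); the end on the robot's left.
- stall: Fixed stall of low chromed gallery rail (12 mm tubes 18 and 50 mm up, posts 64 mm high), no floor of its own. Origin on the counter, mid clear space; x away from the robot to the rear rail, y along the stall to the robot's left. Clear inside: x -50 to +50 mm, y -160 to +160 mm. Rear (the rail runs on past both ends) and both ends railed; front only by a short return from the right end to the front post.
- front_post (a point): Foot of the stall's front post: 20 mm thick, 64 mm high, rigid, at x = -60, y = -80 mm of the stall, at the free end of the front return. The return rail runs from it to the right end of the stall; to its left the front is open for 230 mm, up to the left corner post.
- left_corner_post (a point): Foot of the post at the left end of the stall's front: 16 mm thick, 64 mm high, rigid, at x = -60, y = +168 mm of the stall; the left end rail runs back from it to the rear rail.
- stamp: Bystander: self-inking hand stamp, 42 x 62 mm, 72 mm high, loose, standing to the right nearer the robot. Origin at the centre of its underside.
- calculator: Bystander: desk calculator lying flat, 150 x 105 mm, 20 mm high, loose, far right. Origin at the centre of its underside.
- jar: Bystander: clear plastic sweet jar, 84 mm diameter, 125 mm high, loose, standing to the left beyond the stall. Origin at the centre of its underside.

How it is judged (in metres and radians):
On the way:
1. the tray's right end is in behind the front post while its left end is still outside, in front of the stall (y of tray_right_end in the frame of stall below -0.09 m and x of tray_right_end in the frame of stall above -0.04 m and x of tray_left_end in the frame of stall below -0.05 m).
At the end, for the whole second after the job is handed in: the tray lies flat on the counter, at rest, wholly between the rails, with the rear edge at both of its ends within 14 mm of the rear rail (x of tray_right_end in the frame of stall between 0.006 and 0.03 m and x of tray_left_end in the frame of stall between 0.006 and 0.03 m and y of tray_right_end in the frame of stall above -0.165 m and y of tray_left_end in the frame of stall below 0.165 m and height (world z) of tray below 0.004 m and angle between tray's own z axis and vertical below 0.04 rad and linear speed of tray below 0.01 m/s); the robot touches nothing.
It fails at once if the tray is squeezed between the fingers, or struck hard, while it stands clear of the rails (contact force between the fingers and tray above 30 N and contact force between tray and stall below 1 N).
It fails at once if the tray is lifted off the counter (height (world z) of tray above 0.012 m).
It fails at once if the tray is tipped (angle between tray's own z axis and vertical above 0.12 rad).
It fails at once if the stamp, the calculator or the jar is disturbed (distance of any of stamp, calculator, jar from where it was at the start of the episode above 0.015 m).
It also fails if it takes over 72 s, if anything falls off the work surface, if the arm or the gripper's body presses on something with over 40 N, if the wrist force passes 120 N, or if a joint passes its speed limit or range.

## Working session

There is one attempt and no reset: what is moved stays moved. The work goes in short steps, Python scripts to look and compute and a tool call to move; the robot and the scene stay as the last step left them, time stands still between calls to the robot, and variables do not carry over. Pictures are saved under pics/ and viewed, at most 10 in all, crops included, and the job is handed in when it is done.

Besides the shell and the picture viewer there is one more tool, called after "Emit:" as name(argument=value, ...) on one line, values as JSON. apply_moves: Moves the arm, as the interface text tells. Its arguments: {"type":"object","properties":{"increments":{"type":"array","items":{"type":"array"}},"newtons":{"type":"number"}},"required":["increments"]}

```bash
mkdir -p pics; cat > h.py <<'E'
import numpy as np, cv2
from cell import sensors, viewer, env
def pts(c):
    v,u=np.mgrid[0:400,0:640]; z=c["z_map"]
    P=np.stack([(u-c["cx"])/c["fx"]*z,(v-c["cy"])/c["fy"]*z,z],-1)
    R=np.array(c["rotation"])
    return P@R.T+np.array(c["xyz"])
def shot(n):
    c=viewer.capture(n); return c,pts(c)
E
python3 - <<'E'
from h import *
for n in("top","side"):
    c,P=shot(n); cv2.imwrite(f"pics/{n}0.png",c["color"][...,::-1]); np.savez(f"{n}0.npz",P=P,c=c["color"])
    print(n,c["xyz"],c["rotation"],c["fx"])
print(sensors.state())
E
```

```text
Traceback (most recent call last):
  File "h.py", line 9, in shot
    c=viewer.capture(n); return c,pts(c)
                                  ~~~^^^
  File "h.py", line 7, in pts
    return P@R.T+np.array(c["xyz"])
           ~~~~~^~~~~~~~~~~~~~~~~~~
ValueError: operands could not be broadcast together with shapes (400,640) (3,)
```

```bash
sed -i 's/R=np.array(c\["rotation"\])/R=Rot.from_euler("xyz",c["rotation"],degrees=True).as_matrix()/; 1a from scipy.spatial.transform import Rotation as Rot' h.py
python3 - <<'E'
from h import *
for n in("top","side"):
    c,P=shot(n); cv2.imwrite(f"pics/{n}0.png",c["color"][...,::-1]); np.savez(f"{n}0.npz",P=P,c=c["color"])
    print(n,c["xyz"],c["rotation"],c["fx"],c["cx"],c["cy"]); print(P[::80,::160].round(3).tolist())
print(sensors.state())
E
```

```text
top [ 0.33111397 -0.0461539   1.32569899] [-170.31286245   -0.32649032  -88.73946541] 468.18976445500766 321.534210901553 206.9902104318481
[[[1.671, 1.534, -0.756], [1.69, 0.758, -0.755], [1.706, -0.02, -0.749], [1.729, -0.801, -0.754]], [[1.262, 1.483, -0.764], [1.272, 0.721, -0.745], [1.295, -0.03, -0.755], [1.311, -0.785, -0.749]], [[0.674, 0.887, 0.005], [0.654, 0.383, 0.119], [0.691, -0.041, 0.022], [0.331, -0.046, 1.326]], [[0.441, 0.849, 0.014], [0.452, 0.407, -0.001], [0.458, -0.046, 0.043], [0.47, -0.494, 0.023]], [[0.223, 0.824, 0.005], [0.232, 0.389, 0.001], [0.241, -0.051, -0.001], [0.251, -0.493, 0.003]]]
side [0.49384318 1.02789458 1.23385501] [-138.5872582     0.70702194 -178.55640155] 468.7468878268571 316.12718000799396 195.4964271272664
[[[2.47, -1.656, -0.073], [1.737, -2.275, -0.374], [0.569, -2.284, -0.379], [-0.58, -2.278, -0.375]], [[2.472, -1.305, -0.395], [1.72, -1.813, -0.744], [0.536, -0.749, 0.001], [0.128, 0.055, 0.561]], [[2.461, -0.939, -0.707], [1.526, -1.009, -0.763], [0.526, -0.239, -0.002], [0.038, 0.002, 0.24]], [[2.221, -0.388, -0.754], [1.37, -0.396, -0.747], [0.518, 0.164, 0.043], [0.003, 0.122, -0.003]], [[2.005, 0.064, -0.754], [1.261, 0.051, -0.751], [0.514, 0.412, 0.001], [0.061, 0.403, -0.0]]]
{'clock': 0.15, 'joints': array([-7.26340828e+01,  5.25427891e+00,  7.05634550e+01, -4.51352640e-04,
        1.04265641e+02, -3.24907874e+00]), 'dq': array([ 0.12638729, -0.07024113, -0.28005424, -0.0633385 , -0.08663833,
       -0.03782802]), 'tau': array([ 3.12739787e-03, -4.47044921e+01, -4.06906128e+01,  7.00665289e-02,
        2.74202402e-02, -9.66273137e-05]), 'tool_pos': array([ 0.21118282, -0.56138847,  0.22178072]), 'eef_rot': array([-1.79916735e+02, -4.28849788e-03,  2.06148819e+01]), 'force': array([-0.30635991,  0.87320043, -0.98526142]), 'wrist_torque': array([ 0.04197887, -0.03468468,  0.02818226]), 'grasp_force': 0.0, 'finger_gap': 0.9976080000275508}
```

View pics/top0.png

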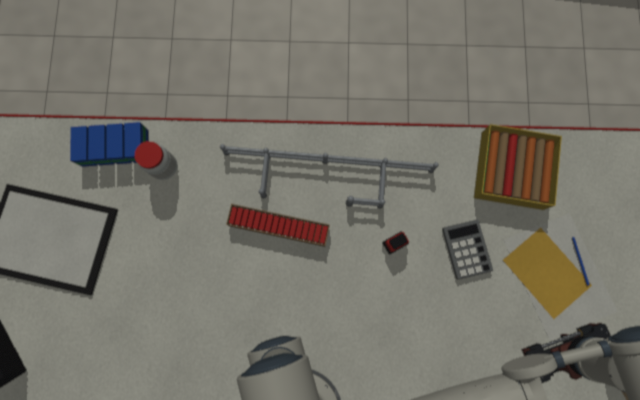

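View pics/side0.png

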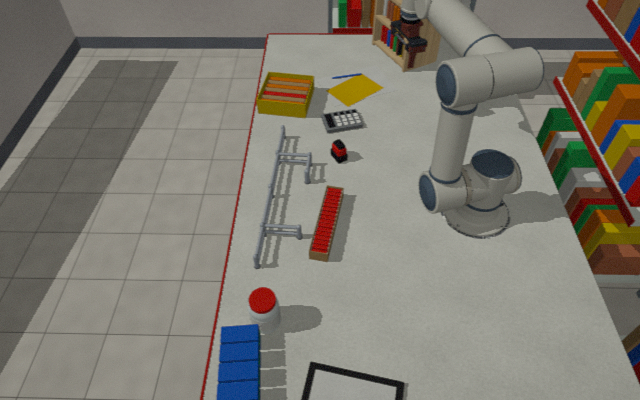

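The top view shows the tray at (228–329, 205–245), the front post at (350,202), the left corner post at (263,194), the rear rail from (224,149) to (435,168), the stamp at (396,242) and the jar at (150,155). Next I measure them.

```bash
cat >> h.py <<'E'
def tray(c,P):
    "tray (centre xy, angle of +y axis deg) from its red/brown top"
    h=cv2.cvtColor(c,cv2.COLOR_RGB2HSV); 
    m=(((h[...,0]<14)|(h[...,0]>170))&(h[...,1]>120)&(P[...,2]>.032)&(P[...,2]<.058)&(P[...,0]>.3)&(P[...,0]<.75)&(P[...,1]<.38)&(P[...,1]>-.4)).astype(np.uint8)
    n,l,s,_=cv2.connectedComponentsWithStats(m)
    k=1+s[1:,4].argmax(); q=P[l==k][:,:2]
    r=cv2.minAreaRect((q*1000).astype(np.float32)); b=cv2.boxPoints(r)
    e=[b[1]-b[0],b[2]-b[1]]; d=max(e,key=np.linalg.norm); d=d*np.sign(d[1])
    return np.array(r[0])/1000,np.degrees(np.arctan2(-d[0],d[1])),r[1],s[k,4]
E
python3 - <<'E'
from h import *
for n in("top","side"):
    d=np.load(n+"0.npz"); P,c=d["P"],d["c"]; print(n,tray(c,P))
    if n=="top":
        for nm,(u,v) in dict(fp=(350,202),rc=(381,203),lc=(263,194),lr=(266,154),rr=(384,162),rl=(224,149),rm=(325,158),rR=(434,167),stamp=(396,242),jar=(149,154)).items():
            w=P[v-7:v+8,u-7:u+8].reshape(-1,3)
            zm=w[:,2].max(); t=w[w[:,2]>zm-.012]; print(nm,t.mean(0).round(4),zm.round(3),len(t))
    hs=P[(P[...,2]>.035)&(P[...,2]<.075)&(P[...,1]>-.5)&(P[...,1]<.4)&(P[...,0]>.6)&(P[...,0]<.85)]
    print("rail pts",len(hs),np.polyfit(hs[hs[:,0]>np.percentile(hs[:,0],40)][:,1],hs[hs[:,0]>np.percentile(hs[:,0],40)][:,0],1))
E
```

```text
top (array([0.49850397, 0.07314301]), np.float32(-10.687815), (274.54486083984375, 54.21383285522461), np.int32(1507))
fp [ 0.3311 -0.0462  1.3257] 1.326 3
rc [ 0.5694 -0.2103  0.0606] 0.068 40
lc [ 0.3311 -0.0462  1.3257] 1.326 2
lr [0.6995 0.1102 0.0584] 0.067 70
rr [ 0.6817 -0.2192  0.0611] 0.069 34
rl [0.7123 0.226  0.0583] 0.066 48
rm [ 0.694  -0.0547  0.0579] 0.064 63
rR [ 0.3311 -0.0462  1.3257] 1.326 1
stamp [ 0.4575 -0.2525  0.0724] 0.079 149
jar [0.668  0.4114 0.1248] 0.131 224
rail pts 1543 [0.04084821 0.69629419]
side (array([0.49747357, 0.07326734]), np.float32(-10.33466), (280.72705078125, 56.97085189819336), np.int32(976))
rail pts 892 [0.02995376 0.69577441]
```

```bash
python3 - <<'E'
from h import *
d=np.load("top0.npz"); P,c=d["P"],d["c"]
P=np.where(P[...,2:]>1,np.nan,P)
for nm,(u,v) in dict(fp=(350,202),rc=(381,203),lc=(263,194),lr=(266,154),rr=(384,162),rl=(224,149),rm=(325,158),rR=(434,167)).items():
    w=P[v-7:v+8,u-7:u+8].reshape(-1,3); t=w[(w[:,2]>.057)&(w[:,2]<.075)]; print(nm,t.mean(0).round(4),((t.min(0)+t.max(0))/2).round(4),len(t))
cv2.imwrite("pics/crop0.png",cv2.resize(c[130:260,210:450,::-1],None,fx=3,fy=3,interpolation=cv2.INTER_CUBIC))
# ray cast of picks from crop: printed homography-free scale
from h import viewer
cc=viewer.capture("top"); R=Rot.from_euler("xyz",cc["rotation"],degrees=True).as_matrix()
def cast(u,v,z):
    r=R@np.array([(u-cc["cx"])/cc["fx"],(v-cc["cy"])/cc["fy"],1]); o=np.array(cc["xyz"]); return (o+r*(z-o[2])/r[2])[:2].round(4)
for p in [(350,202),(381,203),(263,194),(266,154),(384,162)]: print(p,cast(*p,.064))
E
```

```text
fp [ 0.5727 -0.1282  0.0619] [ 0.5732 -0.132   0.0624] 45
rc [ 0.5687 -0.2108  0.0615] [ 0.5709 -0.2065  0.0626] 33
lc [0.5895 0.1192 0.0608] [0.5912 0.1193 0.0622] 26
lr [0.7006 0.1103 0.0602] [0.6962 0.1101 0.0619] 40
rr [ 0.6814 -0.2193  0.0605] [ 0.6788 -0.2204  0.0634] 40
rl [0.7136 0.229  0.0603] [0.7141 0.2259 0.0616] 29
rm [ 0.695  -0.0556  0.0603] [ 0.6961 -0.0565  0.0608] 35
rR [ 0.6762 -0.359   0.0614] [ 0.676  -0.3557  0.062 ] 29
(350, 202) [ 0.5623 -0.1263]
(381, 203) [ 0.5614 -0.2112]
(263, 194) [0.5791 0.1128]
(266, 154) [0.6928 0.1094]
(384, 162) [ 0.6775 -0.2195]
```

View pics/crop0.png

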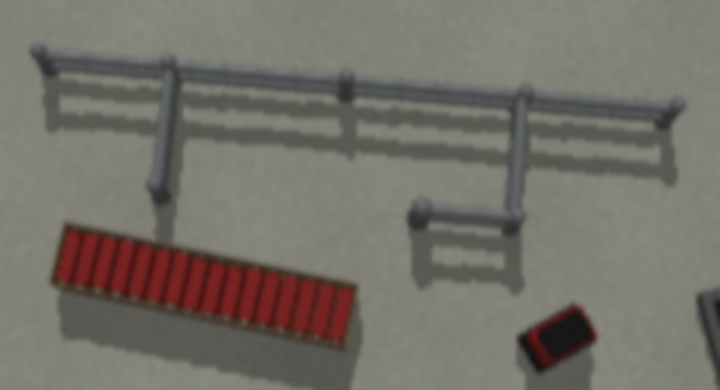

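The crop shows the front post top at (350,199), the left corner post at (263,191) and the rear posts at (266,151) and (385,161). From these, the stall origin is about (0.639, -0.053) with yaw -3.6°, and the tray centre is (0.498, 0.073) with yaw -10.5°.

Plan:
1. Push the near face at the right end to turn the tray to about +21° world.
2. Push it in from the left end.
3. Push the left end in.

```bash
cat > go.py <<'E'
import sys
from h import *
# go.py x y z yaw : shift (cm) and turn (rad) in tool axes from the present pose
def delta(x,y,z,yaw):
    s=sensors.state(); R=Rot.from_euler("xyz",s["eef_rot"],degrees=True); T=Rot.from_euler("xyz",[180,0,yaw],degrees=True)
    d=R.inv().apply(np.array([x,y,z])-s["tool_pos"])*100; return d.round(2).tolist(),(R.inv()*T).as_rotvec().round(3).tolist()
O=np.array([.639,-.0527]); YS=-3.6
def stall(p):
    return Rot.from_euler("z",-YS,degrees=True).apply([*(np.array(p)-O),0])[:2]
def where():
    for n in("top","side"):
        c,P=shot(n); 
        try: t,a,s,k=tray(c["color"],P)
        except Exception as e: print(n,"none"); continue
        e=np.array([-np.sin(np.radians(a)),np.cos(np.radians(a))])
        print(n,"tray",t.round(3),"yaw",round(float(a),1),np.round(s),k,"stall: R",stall(t-.14*e).round(3),"L",stall(t+.14*e).round(3))
    return 
if __name__=="__main__":
    a=sys.argv[1:]
    if a and a[0]=="w": where(); a=a[1:]
    for i in range(0,len(a)-3,4): print(delta(*map(float,a[i:i+4])))
    s=sensors.state(); print("t",s["clock"],s["tool_pos"].round(4),s["eef_rot"].round(1),s["force"].round(1))
E
python3 go.py .41 -.034 .2 0  .41 -.034 .02 0
```

```text
([37.18, -42.36, 2.25], [-0.001, 0.0, 0.36])
([37.17, -42.34, 20.25], [-0.001, 0.0, 0.36])
t 0.2 [ 0.2112 -0.5614  0.2219] [-179.9   -0.    20.6] [ 0.3 -0.1  0.6]
```

Emit:
apply_moves(increments=[[1,[37.2,-42.4,2.2],[0,0,0.36]],[1,[37.2,-42.4,2.2],[0,0,0.36]],[1,[37.2,-42.4,2.2],[0,0,0.36]],[1,[37.2,-42.4,2.2],[0,0,0.36]],[1,[37.2,-42.4,2.2],[0,0,0.36]],[1,[37.2,-42.4,2.2],[0,0,0.36]],[1,[37.2,-42.4,2.2],[0,0,0.36]],[1,[37.2,-42.4,2.2],[0,0,0.36]]])

```text
clock: 1.2
tool_pos: [0.3877, -0.0921, 0.2032]
eef_rot: [180.0, -0.1, -0.0]
force: [0.7, -1.7, -0.3]
finger_gap: 0.131
grasp_force: 0.0
```

```bash
python3 go.py .41 -.034 .02 0
```

```text
([2.21, -5.82, 18.32], [0.0, -0.001, -0.001])
t 1.2 [ 0.3877 -0.0921  0.2032] [ 1.8e+02 -1.0e-01 -0.0e+00] [ 0.7 -1.7 -0.3]
```

Emit:
apply_moves(increments=[[1,[2.2,-5.8,4],[0,0,0]],[1,[2.2,-5.8,9],[0,0,0]],[1,[2.2,-5.8,14],[0,0,0]],[1,[2.2,-5.8,18.3],[0,0,0]],[1,[2.2,-5.8,18.3],[0,0,0]]])

```text
clock: 1.82
tool_pos: [0.4066, -0.0355, 0.0167]
eef_rot: [-179.9, 0.4, -0.0]
force: [0.3, 0.5, 0.6]
finger_gap: 0.007
grasp_force: 0.0
```

```bash
python3 go.py .548 -.04 .02 0
```

```text
([14.13, 0.45, -0.44], [-0.001, 0.007, -0.0])
t 1.825 [ 0.4066 -0.0355  0.0167] [-179.9    0.4   -0. ] [0.3 0.5 0.6]
```

Emit:
apply_moves(increments=[[1,[1.2,0,-0.2],[0,0,0]],[1,[2.2,0,-0.3],[0,0,0]],[1,[2.9,0,-0.3],[0,0,0]],[1,[3.6,0,-0.3],[0,0,0]],[1,[4.5,0,-0.3],[0,0,0]],[1,[5.4,0.1,-0.3],[0,0,0]],[1,[6.3,0.1,-0.3],[0,0,0]],[1,[7.2,0.1,-0.3],[0,0,0]]])

```text
clock: 2.82
tool_pos: [0.4819, -0.0372, 0.023]
eef_rot: [180.0, 0.0, -0.0]
force: [-4.8, -1.7, 2.5]
finger_gap: 0.005
grasp_force: 2.0
```

Emit:
apply_moves(increments=[[1,[0.9,0,0],[0,0,0]],[1,[1.8,0,0],[0,0,0]],[1,[2.6,0,0],[0,0,0]],[1,[3.2,0,0],[0,0,0]],[1,[3.2,0,0],[0,0,0]]])

```text
clock: 3.45
tool_pos: [0.5142, -0.0369, 0.0231]
eef_rot: [-180.0, -0.1, -0.0]
force: [0.1, -1.3, -1.0]
finger_gap: 0.01
grasp_force: 0.0
```

```bash
python3 go.py w
```

```text
top tray [0.519 0.135] yaw 12.7 [ 55. 161.] 875 stall: R [-0.093  0.046] L [-0.171  0.315]
side tray [0.531 0.081] yaw 12.2 [ 53. 280.] 926 stall: R [-0.078 -0.008] L [-0.154  0.262]
t 3.55 [ 0.5139 -0.037   0.0231] [-1.8e+02 -1.0e-01 -0.0e+00] [-0.1 -0.2 -0.6]
```

Emit:
apply_moves(increments=[[1,[0.8,0,0],[0,0,0]],[1,[1.6,0,0],[0,0,0]],[1,[2.4,0,0],[0,0,0]],[1,[2.9,0,0],[0,0,0]],[1,[2.9,0,0],[0,0,0]]])

```text
clock: 4.18
tool_pos: [0.5431, -0.0371, 0.0231]
eef_rot: [180.0, -0.0, -0.0]
force: [-0.7, 0.5, -0.0]
finger_gap: 0.004
grasp_force: 0.0
```

```bash
python3 go.py w
```

```text
top tray [0.523 0.13 ] yaw 21.1 [ 54. 165.] 852 stall: R [-0.069  0.048] L [-0.186  0.303]
side tray [0.544 0.082] yaw 21.1 [ 54. 281.] 945 stall: R [-0.045  0.001] L [-0.161  0.255]
t 4.275 [ 0.5429 -0.0372  0.0232] [ 1.8e+02 -1.0e-01 -0.0e+00] [ 0.4 -0.7 -0.8]
```

```bash
python3 go.py .479 .25 .14 111.1
```

```text
([-6.38, -28.71, -11.69], [0.001, -0.0, -1.939])
t 4.275 [ 0.5429 -0.0372  0.0232] [ 1.8e+02 -1.0e-01 -0.0e+00] [ 0.4 -0.7 -0.8]
```

Emit:
apply_moves(increments=[[1,[-1.5,0,0],[0,0,0]],[1,[-1.5,0,-6],[0,0,0]],[1,[-1.5,0,-11.7],[0,0,0]],[0.3,[-3,-6,-11.7],[0,0,-0.18]],[0.3,[-4,-12,-11.7],[0,0,-0.36]],[0.3,[-5,-18,-11.7],[0,0,-0.54]],[0.3,[-6,-23,-11.7],[0,0,-0.72]],[0.3,[-6.4,-28.7,-11.7],[0,0,-0.9]]])

```text
clock: 5.28
tool_pos: [0.4782, 0.2515, 0.1407]
eef_rot: [179.9, -0.1, 51.9]
force: [0.3, -0.5, -0.4]
finger_gap: 0.348
grasp_force: 0.0
```

```bash
python3 go.py .479 .25 .14 111.1
```

```text
([-0.07, 0.16, 0.07], [0.002, -0.001, -1.034])
t 5.275 [0.4782 0.2515 0.1407] [ 1.799e+02 -1.000e-01  5.190e+01] [ 0.3 -0.5 -0.4]
```

Emit:
apply_moves(increments=[[0.3,[0,0,0],[0,0,-1.034]],[0.3,[0,0,0],[0,0,-1.034]],[0.3,[0,0,0],[0,0,-1.034]],[0.3,[0,0.2,4],[0,0,-1.034]],[0.3,[0,0.2,8],[0,0,-1.034]],[0.3,[0,0.2,12],[0,0,-1.034]],[0.3,[0,0.2,12],[0,0,-1.034]]])

```text
clock: 6.15
tool_pos: [0.4778, 0.2476, 0.0166]
eef_rot: [-179.6, 0.0, 110.7]
force: [0.3, 0.1, 0.7]
finger_gap: 0.348
grasp_force: 0.0
```

```bash
python3 go.py w .479 .25 .02 111.1
```

```text
top tray [0.543 0.079] yaw 21.1 [ 54. 275.] 1484 stall: R [-0.046 -0.001] L [-0.163  0.253]
side tray [0.555 0.058] yaw 19.7 [ 55. 230.] 685 stall: R [-0.036 -0.024] L [-0.146  0.234]
([0.16, -0.1, 0.14], [0.001, -0.0, -0.007])
t 6.25 [0.4805 0.2489 0.0214] [179.9  -0.  110.7] [0.8 0.5 0.9]
```

Emit:
apply_moves(increments=[[0.3,[-1.2,0,0],[0,0,0]],[0.3,[-2.1,0,0],[0,0,0]],[0.3,[-2.8,0,0],[0,0,0]],[0.3,[-3.5,0,0],[0,0,0]],[0.3,[-4.4,0,0],[0,0,0]],[0.3,[-5.3,0,0],[0,0,0]],[0.3,[-6.2,0,0],[0,0,0]],[0.3,[-7.1,0,0],[0,0,0]]])

```text
clock: 7.25
tool_pos: [0.5055, 0.1834, 0.0212]
eef_rot: [179.9, -0.2, 110.8]
force: [-1.8, 6.5, 3.6]
finger_gap: 0.35
grasp_force: 3.1
```

Emit:
apply_moves(increments=[[0.3,[-0.9,0,0],[0,0,0]],[0.3,[-1.8,0,0],[0,0,0]],[0.3,[-2.7,0,0],[0,0,0]],[0.3,[-3.6,0,0],[0,0,0]],[0.3,[-4.5,0,0],[0,0,0]],[0.3,[-4.5,0,0],[0,0,0]]])

```text
clock: 8.0
tool_pos: [0.5217, 0.1402, 0.0208]
eef_rot: [179.9, -0.0, 110.8]
force: [-0.5, 2.3, 1.7]
finger_gap: 0.347
grasp_force: 0.9
```

```bash
python3 go.py w
```

```text
top tray [ 0.576 -0.011] yaw 20.6 [ 54. 256.] 1365 stall: R [-0.008 -0.09 ] L [-0.123  0.165]
side tray [ 0.593 -0.045] yaw 19.7 [ 54. 187.] 462 stall: R [ 0.009 -0.124] L [-0.102  0.134]
t 8.1 [0.5214 0.1401 0.0203] [180.    0.  110.8] [0.  1.2 0.1]
```

Emit:
apply_moves(increments=[[0.3,[-0.8,0,0],[0,0,0]],[0.3,[-1.6,0,0],[0,0,0]],[0.3,[-2.4,0,0],[0,0,0]],[0.3,[-3.2,0,0],[0,0,0]],[0.3,[-4.0,0,0],[0,0,0]],[0.3,[-4.8,0,0],[0,0,0]],[0.3,[-5.5,0,0],[0,0,0]],[0.3,[-5.5,0,0],[0,0,0]]])

```text
clock: 9.1
tool_pos: [0.5408, 0.0889, 0.0202]
eef_rot: [180.0, -0.0, 110.8]
force: [-0.5, 2.3, 1.4]
finger_gap: 0.351
grasp_force: 1.2
```

```bash
python3 go.py w; python3 -c "
from h import *
c=viewer.capture('top');cv2.imwrite('pics/a1.png',cv2.resize(c['color'][130:260,210:450,::-1],None,fx=3,fy=3))"
```

```text
top tray [ 0.597 -0.066] yaw 20.9 [ 55. 250.] 1300 stall: R [ 0.017 -0.143] L [-0.099  0.112]
side tray [ 0.613 -0.096] yaw 18.1 [ 52. 186.] 418 stall: R [ 0.029 -0.175] L [-0.075  0.085]
t 9.2 [0.5407 0.0889 0.0201] [-180.     0.   110.8] [-0.6  2.2  1.5]
```

View pics/a1.png

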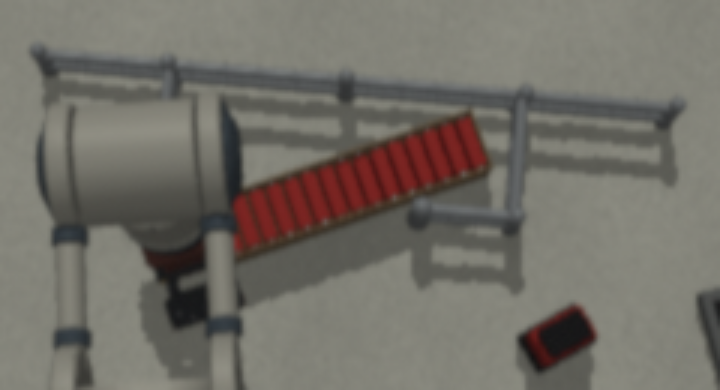

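The crop shows the tray's right end at about (475,140), behind the front post at (421,208), with the left end still outside. Next I go round to the near face at the left end.

Emit:
apply_moves(increments=[[0.3,[2,0,0],[0,0,0]],[0.3,[2,0,-6],[0,0,0]],[1,[2,0,-12],[0,0,0]],[1,[2,0,-12],[0,0,0.18]],[1,[2,0,-12],[0,0,0.36]],[1,[2,0,-12],[0,0,0.54]],[1,[2,0,-12],[0,0,0.72]],[1,[2,0,-12],[0,0,0.9]]])

```text
clock: 10.25
tool_pos: [0.533, 0.1083, 0.1396]
eef_rot: [-180.0, 0.1, 58.9]
force: [-0.5, -0.5, -0.7]
finger_gap: 0.008
grasp_force: 0.0
```

```bash
python3 go.py w .48 .046 .14 10  .48 .046 .02 10
```

```text
top tray [ 0.593 -0.055] yaw 21.0 [ 55. 274.] 1456 stall: R [ 0.012 -0.132] L [-0.104  0.122]
side tray [ 0.576 -0.005] yaw 21.1 [ 54. 178.] 452 stall: R [-0.007 -0.083] L [-0.124  0.171]
([-8.06, -1.37, -0.02], [0.0, 0.001, 0.858])
([-8.05, -1.37, 11.98], [0.0, 0.001, 0.858])
t 10.35 [0.5331 0.1082 0.1397] [-180.     0.    59.2] [-0.   0.1 -0. ]
```

Emit:
apply_moves(increments=[[1,[-5,-0.8,0],[0,0,0.18]],[1,[-8,-1.4,0],[0,0,0.36]],[1,[-8,-1.4,0],[0,0,0.54]],[1,[-8,-1.4,0],[0,0,0.72]],[1,[-8,-1.4,3],[0,0,0.86]],[1,[-8,-1.4,7],[0,0,0.86]],[1,[-8,-1.4,11.9],[0,0,0.86]],[1,[-8,-1.4,11.9],[0,0,0.86]]])

```text
clock: 11.35
tool_pos: [0.4772, 0.0462, 0.0169]
eef_rot: [-179.9, 0.5, 10.2]
force: [0.1, -0.0, -0.2]
finger_gap: 0.003
grasp_force: 0.0
```

```bash
python3 go.py .525 .0456 .02 10 .626 .061 .02 10
```

```text
([4.69, 0.9, -0.35], [-0.001, 0.009, 0.003])
([14.9, 1.17, -0.44], [-0.001, 0.009, 0.003])
t 11.35 [0.4772 0.0462 0.0169] [-179.9    0.5   10.2] [ 0.1 -0.  -0.2]
```

Emit:
apply_moves(increments=[[1,[1.4,0.3,0],[0,0,0]],[1,[2.5,0.5,0],[0,0,0]],[1,[3.2,0.6,0],[0,0,0]],[1,[4,0.8,0],[0,0,0]],[1,[4.9,0.9,0],[0,0,0]],[1,[5.8,0.9,0],[0,0,0]],[1,[6.7,0.9,0],[0,0,0]],[1,[7.6,1,0],[0,0,0]]])

```text
clock: 12.35
tool_pos: [0.5578, 0.0495, 0.0211]
eef_rot: [-180.0, 0.0, 10.0]
force: [-4.4, 1.4, 1.7]
finger_gap: 0.005
grasp_force: 1.8
```

```bash
python3 go.py w .626 .061 .02 3
```

```text
top tray [ 0.62 -0.11] yaw 7.8 [ 56. 171.] 869 stall: R [ 0.013 -0.196] L [-0.043  0.079]
side tray [ 0.617 -0.056] yaw 7.8 [ 42. 284.] 596 stall: R [ 0.006 -0.142] L [-0.049  0.133]
([6.84, -0.01, 0.12], [0.001, -0.001, 0.121])
t 12.45 [0.5586 0.0491 0.0212] [ 1.8e+02 -1.0e-01  1.0e+01] [-0.  -0.2  0.3]
```

Emit:
apply_moves(increments=[[1,[0.8,0,0],[0,0,0]],[1,[1.6,0,0],[0,0,0.05]],[1,[2.4,0,0],[0,0,0.1]],[1,[3.2,0,0],[0,0,0.15]],[1,[3.9,0,0],[0,0,0.2]],[1,[4.5,0,0],[0,0,0.2]],[1,[4.5,0,0],[0,0,0.2]]])

```text
clock: 13.32
tool_pos: [0.6024, 0.0569, 0.0211]
eef_rot: [180.0, -0.1, -1.4]
force: [0.8, -0.1, 0.6]
finger_gap: 0.003
grasp_force: 0.0
```

```bash
python3 go.py w .626 .061 .02 -3.6; python3 -c "
from h import *
c=viewer.capture('side');cv2.imwrite('pics/a2.png',cv2.resize(c['color'][120:270,220:380,::-1],None,fx=3.5,fy=3.5))"
```

```text
top tray [ 0.625 -0.146] yaw -4.6 [102.  55.] 551 stall: R [-0.011 -0.234] L [-0.006  0.046]
side tray [0.654 0.009] yaw -2.4 [145.  26.] 154 stall: R [ 0.014 -0.078] L [0.008 0.202]
([2.38, -0.47, 0.12], [-0.0, -0.001, 0.037])
t 13.425 [0.602  0.0569 0.0212] [ 1.8e+02 -1.0e-01 -1.5e+00] [-0.1  0.2  0. ]
```

View pics/a2.png

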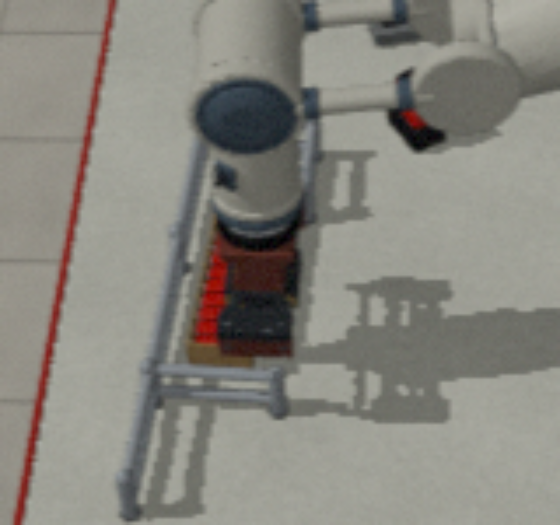

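The side crop shows the tray inside the left end rail (tray end at about (240,355), rail at (215,375)), parallel to the rear rail but some 25 mm short of it. I'll push mid-tray with spread fingers.

Emit:
apply_moves(increments=[[1,[-2.5,0,0],[0,0,0.04]],[1,[-5.2,0,0],[0,0,0.04]],[-1,[-5.2,4.5,0],[0,0,0.04]],[-1,[-5.2,8.9,0],[0,0,0.04]],[-1,[-5.2,8.9,0],[0,0,0.04]],[-1,[-5.2,8.9,0],[0,0,0.04]],[-1,[-5.2,8.9,0],[0,0,0.04]]])

```text
clock: 14.35
tool_pos: [0.5474, -0.0296, 0.0211]
eef_rot: [-180.0, -0.0, -3.7]
force: [0.1, -0.1, -0.1]
finger_gap: 0.532
grasp_force: 0.0
```

```bash
python3 go.py w .618 -.036 .02 -3.6
```

```text
top tray [ 0.624 -0.157] yaw -1.9 [78. 57.] 416 stall: R [-0.004 -0.245] L [-0.012  0.035]
side tray [ 0.63  -0.057] yaw -5.3 [281.  59.] 843 stall: R [-0.012 -0.145] L [-0.004  0.135]
([7.09, 0.18, 0.11], [-0.0, -0.0, -0.002])
t 14.45 [ 0.5474 -0.0296  0.0211] [-180.    -0.    -3.7] [-0.5 -0.5  0.3]
```

Emit:
apply_moves(increments=[[-1,[0.8,0,0],[0,0,0]],[-1,[1.8,0,0],[0,0,0]],[-1,[2.8,0,0],[0,0,0]],[-1,[3.5,0,0],[0,0,0]],[-1,[4.2,0,0],[0,0,0]],[-1,[4.9,0,0],[0,0,0]],[-1,[5.6,0,0],[0,0,0]],[-1,[6.2,0,0],[0,0,0]]])

```text
clock: 15.45
tool_pos: [0.6083, -0.0348, 0.021]
eef_rot: [180.0, 0.2, -3.8]
force: [-5.7, -0.7, 3.3]
finger_gap: 0.998
grasp_force: 3.0
```

Emit:
apply_moves(increments=[[-1,[0.4,0,0],[0,0,0]],[-1,[0.7,0,0],[0,0,0]],[-1,[0.7,0,0],[0,0,0]]])

```text
clock: 15.82
tool_pos: [0.6156, -0.0353, 0.021]
eef_rot: [180.0, 0.1, -3.8]
force: [-5.4, -0.1, 2.2]
finger_gap: 0.998
grasp_force: 2.4
```

```bash
python3 go.py w
```

```text
top tray [ 0.646 -0.164] yaw -3.0 [66. 54.] 360 stall: R [ 0.016 -0.251] L [0.013 0.029]
side tray [ 0.654 -0.03 ] yaw -3.5 [221.  57.] 428 stall: R [ 0.014 -0.117] L [0.013 0.163]
t 15.925 [ 0.6156 -0.0353  0.021 ] [ 1.8e+02  1.0e-01 -3.8e+00] [-5.  -0.1  2.3]
```

Emit:
apply_moves(increments=[[-1,[0.15,0,0],[0,0,0]],[-1,[0.3,0,0],[0,0,0]],[-1,[0.4,0,0],[0,0,0]],[-1,[0.4,0,0],[0,0,0]]])

```text
clock: 16.42
tool_pos: [0.618, -0.0354, 0.021]
eef_rot: [180.0, 0.3, -3.8]
force: [-11.9, -0.5, 5.2]
finger_gap: 1.004
grasp_force: 6.1
```

The force is rising, so the tray is against the rear rail. I back off, lift and check.

Emit:
apply_moves(increments=[[-1,[-1,0,0],[0,0,0]],[-1,[-4,0,0],[0,0,0]],[-1,[-8,0,0],[0,0,0]],[-1,[-10,0,-5],[0,0,0]],[-1,[-14,0,-11],[0,0,0]],[-1,[-20,0,-16],[0,0,0]],[-1,[-24,0,-16],[0,0,0]],[-1,[-24,0,-16],[0,0,0]]])

```text
clock: 17.42
tool_pos: [0.38, -0.0194, 0.185]
eef_rot: [180.0, -0.6, -3.8]
force: [0.8, 0.7, 0.2]
finger_gap: 1.002
grasp_force: 0.0
```

```bash
python3 go.py w; python3 -c "
from h import *
c=viewer.capture('top');cv2.imwrite('pics/a3.png',cv2.resize(c['color'][130:260,210:450,::-1],None,fx=3,fy=3))"
```

```text
top tray [ 0.655 -0.061] yaw -3.7 [274.  55.] 1439 stall: R [ 0.016 -0.147] L [0.017 0.133]
side tray [ 0.654 -0.06 ] yaw -3.8 [284.  59.] 835 stall: R [ 0.014 -0.146] L [0.016 0.134]
t 17.525 [ 0.3811 -0.0196  0.1818] [180.   -0.2  -3.8] [-0.3 -0.2 -1. ]
```

View pics/a3.png

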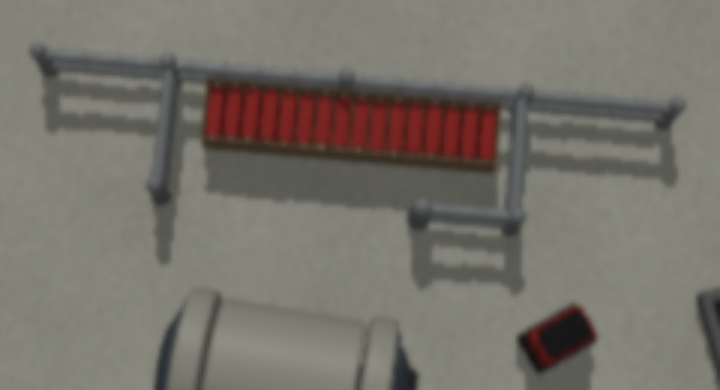

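The crop shows the tray at (205–497, 80–168), parallel to the rear rail and against it, between both end rails. The robot is clear, so I hand in.

```bash
python3 -c "
from cell import env
print(env.finish_job())"
```

```text
the job is handed in; nothing more can be done
None
```

The tray lies lengthwise in the stall, measured about 4 mm from the rear rail and clear of both end rails; I handed the job in at about 17.6 s with the robot clear, and no verdict was returned.

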